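Clear the loading rack and latch the graphite plate behind its catch

TASK

A glass puck has been left in the bay of the aluminium loading rack: take it out and set it down in the steel tray. Then slide the large graphite plate (square wooden post) into the rack from its open, flared end, bevelled nose first, so that the plate's own edge lifts the hinged gravity catch and the catch drops fully down behind the plate. Do not touch the catch or its bracket with the gripper, leave everything else where it stands, and let go of the plate at the end.

Things in the scene. Friction and masses are not known exactly. Their poses are not given: they have to be found in the camera images.
- rack: Fixed aluminium loading rack, 273 x 146 mm; position and yaw vary. Origin at table height on the lane's centre line; x runs along the lane from open entrance (-x) to closed end, z up. Floor top at z = 8 mm, from x = -150 to 123. Straight walls 8 mm thick, 36 mm tall, from x = -25 to 125 leave a lane 125 mm wide (y = -62.5 to 62.5). All coordinates called 'rack' below are in this frame, mm.
- rack_mouth (a point): Outer end of the flared entrance, on the centre line, at rack x = -85, on the floor top (z = 8). From here to x = -25 the side walls (34 mm tall) close in from 77 to 62.5 mm either side of the centre line; further out (x = -150 to -85) the floor has no walls. Axes as the rack's.
- rack_bay (a point): Point on the floor of the bay at rack x = 60, z = 8. The bay ends at a stop 38 mm tall whose face is at rack x = 113. From x = 19 to 124 lips reach 12 mm inward from both walls (underside 30, top 36 mm above the table; 101 mm open between them), so the plate can get in only by sliding along the floor from the entrance. Axes as the rack's.
- bracket: Fixed steel bracket with all it carries, on the rack's +y side; the gripper must not touch it. Cheek 62 mm tall (on an 8 mm foot) at rack x = -53 to -27, y = 84 to 92; 8 mm axle at rack x = -40, 50 mm above the table, reaching over the lane to rack y = 36, so lower the plate with its nose short of x = -50; and the catch. Origin at rack x = -40, y = 0, z = 0, axes as the rack's.
- catch (a joint): Hinge of the gravity catch: steel arm 53 x 18 x 8 mm (rack y = 38 to 56) on the axle. 0 = fully down (slopes 40 degrees down and inward, resting on its stop); grows to 1.2 rad as the tip rises. Falls by its own weight (50 g, no spring). Rides at about 0.3 rad on the plate; drops once the plate's tail has passed about rack x = 9 mm, then keeps the tail from coming back past x = 3.
- catch_tip (a point): Lowest corner of the catch's tip, in the middle of its width: when down, at rack x = -2, y = 47, z = 13 mm.
- plate: Large loose graphite plate, 0.3 to 0.6 kg: dark slab 100 (x) x 120 (y) x 18 mm, an upright square wooden post 24 x 24 mm (faces along plate x and y) in the middle, its top 92 mm above the underside. Origin at the centre of the underside, +x to the nose: the edge whose top is bevelled over the last 12 mm from 18 down to 10 mm. Latched, the origin is at rack x = 53 to 63, axes as the rack's.
- plate_nose (a point): Middle of the bottom of the plate's bevelled front edge, 50 mm ahead (+x) of the plate's origin.
- puck: Loose green glass puck, upright cylinder 46 mm in diameter, 34 mm tall, about 0.13 kg, standing on the floor of the rack's bay, in the way of the plate. Origin at the centre of its underside.
- tray: Fixed open steel tray 150 (x) x 200 (y) x 35 mm tall, walls and floor 5 mm. Origin at the centre of its underside, z up; position and yaw vary. Two glass offcuts lie in its -y half (centres at y = -65 to -45 mm); the +y half is empty.
- offcut_a: Bystander: glass block 42 x 34 x 24 mm in the tray's -y half. Origin under its centre.
- offcut_b: Bystander: glass drop 40 mm wide, 26 mm tall in the tray's -y half. Origin under its centre.
- small_plate: Bystander: small dark square plate 70 x 70 x 18 mm with a round wooden post, 78 mm tall in all. Not the one to load. Origin under its centre.
- vase: Bystander: glass bottle vase 72 mm wide, 110 mm tall. Origin under its centre.
- beaker: Bystander: clear plastic beaker 68 mm wide, 85 mm tall. Origin under its centre.
- bubble: Bystander: white bulbous piece on a disc 110 mm wide, 100 mm tall in all. Origin under its centre.
- spatula: Bystander: spatula lying flat on the table, about 250 mm long. Origin under its middle.
- ring_mould: Bystander: dark steel ring mould 70 mm wide, 40 mm tall. Origin under its centre.
Things that resemble listed ones, but are neither listed nor needed, are in the scene too. Leave any green look-alike of the plate alone.

How it is judged:
By the outcome, as a careful person would: the job done as asked, in the order asked, and still so for the second after the job is handed in, with the robot touching nothing.
It also fails if it takes over 69 s, if anything falls off the work surface, if the arm or the gripper's body presses on something with over 40 N, if the wrist force passes 120 N, or if a joint passes its speed limit or range.

ROBOT

A 6-joint arm with a two-finger parallel gripper is mounted at the origin on the work surface. World frame = base frame: x ahead of the robot, y to its left, z up, the work surface at z = 0. Lengths are in mm, angles in rad, forces in N, time in s.
With the tool pointing down it reaches from about 400 to 925 mm from the base axis. Payload 12.5 kg.
Tool frame: the origin (TCP) lies midway between the tips of the shut fingers; the grasp point (between the pads) lies 19 mm behind it; z points along the fingers, y is the line along which they close (so a half turn about z gives the same grasp; the last joint's range is limited). The gripper opens to 95 mm and grips with 3 to 60 N. Pads are 20 mm wide; open, the fingers measure 119 mm over their backs; the gripper's body (75 mm by 180 mm) begins 59 mm behind the grasp point.
Start: joints at [-1.39, 0.491, 1.559, -0, 1.092, -0.106], TCP at [176.825, -599.483, 214.661] pointing down, gripper open.
Joint ranges: [-3.1, 3.1], [-0.84, 2.19], [0.05, 2.79], [-1.13, 4.28], [0.06, 2.93], [-2.69, 2.69]. Speed limits (rad/s): [2.22, 2.22, 2.79, 3.14, 3.14, 3.14].

INTERFACE

Orientations are given as [roll, pitch, yaw] about the fixed x, y, z axes, in that order (R = Rz(yaw) Ry(pitch) Rx(roll)).
In Python, from cell import state, read_camera, camera_info, env gives the robot as it stands.
- The arm moves only by the tool move_arm, never from a script. Its argument "commands" is a list of rows, each a list of 3 entries, a list of its own where there are three numbers: the shift along the world's x, y, z in cm, then the turn, a rotation vector about the world's x, y, z in degrees, then the opening, from 0 (shut) to 1 (fully open). A call has 1 to 10 rows; each row shifts and turns the commanded pose from where the row before left it; what a row does not reach is not made up. A row lasts 1/10 s, in which the tool goes at most 50 mm and 8.59 degrees, less where a joint would pass 70% of its speed; a pose out of reach is approached as far as the arm can. A call with a gripper value outside its range is refused whole. The fingers move at their own pace and stop on an object; the grip force is fixed at half the most. Time passes only in rows, so rows that do not move let the fingers close. It gives the time, the measured TCP pose, the force, the opening and the grip force at its end, in the units of the state.
- state(): the state, without advancing time (a new reading comes with each control period).
- read_camera(name): name is "side" or "top" or "wrist"; returns the picture (480x640x3 uint8, blue, green, red); there is no depth.
- camera_info(name): a dict with "K" (3x3 intrinsics, pixels), "cam_to_world" (4x4, takes a point from camera to world coordinates). Camera axes: x right, y down, z forward; pixel columns grow to the right and rows downward; lengths in mm; the calibration is good to about 2 mm. A picture is of the moment at which its call begins: read the wrist's pose just before it. camera_info takes no time and is no camera call; for the wrist camera it gives the pose at the moment of the call.
- env.job_done(): hands the job in; it is judged then, once.
The state is a dict: "t": time; "joints": joint angles; "qvel": joint speeds; "tau": joint torques, N m; "eef_pos": TCP position; "tcp_rot": TCP orientation; "ft_force": force on the tool from outside, world axes, zero at the start; "moment": the same for the moment, N m; "opening": opening from 0.0 (shut) to 1.0 (fully open); "grip_force": force on a finger pad.
Only numpy, scipy, OpenCV 4.12 (cv2) and the standard library are available. Lean on these libraries where they do the work, as an engineer would, in place of code of your own. Each camera call takes 0.05 s, during which the arm holds its last target. There are 200 camera calls.

## Working session

There is one attempt and no reset: what is moved stays moved. The work goes in short steps, Python scripts to look and compute and a tool call to move; the robot and the scene stay as the last step left them, time stands still between calls to the robot, and variables do not carry over. Pictures are saved under pics/ and viewed, at most 10 in all, crops included, and the job is handed in when it is done.

Besides the shell and the picture viewer there is one more tool, called after "Call:" as name([rows], argument=value, ...), one row to a line, values as JSON. move_arm: Moves the arm, as the interface text tells. Its arguments: {"type":"object","properties":{"commands":{"type":"array"}},"required":["commands"]}

```bash
mkdir -p pics; ls; python3 - <<'E'
from cell import state, read_camera, camera_info
import cv2
for n in("top","side"):
    cv2.imwrite(f"pics/{n}0.png",read_camera(n)); c=camera_info(n); print(n,c["K"],c["cam_to_world"])
print(state())
E
```

```text
pics
top [[454.28171342   0.         323.86104535]
 [  0.         454.28171342 236.35400284]
 [  0.           0.           1.        ]] [[ 2.10492339e-03 -9.96015645e-01  8.91538186e-02  4.59069170e+02]
 [-9.99970488e-01 -1.43774991e-03  7.54695502e-03 -8.16822856e+01]
 [-7.38870438e-03 -8.91670732e-02 -9.95989277e-01  9.90214212e+02]
 [ 0.00000000e+00  0.00000000e+00  0.00000000e+00  1.00000000e+00]]
side [[523.84917431   0.         323.54499129]
 [  0.         523.84917431 237.53405446]
 [  0.           0.           1.        ]] [[-7.42148277e-01 -3.66423202e-01  5.61204038e-01 -7.04593349e+01]
 [-6.70218923e-01  3.99798144e-01 -6.25274371e-01  6.14426488e+02]
 [ 4.74670467e-03 -8.40175863e-01 -5.42293268e-01  6.60567423e+02]
 [ 0.00000000e+00  0.00000000e+00  0.00000000e+00  1.00000000e+00]]
{'t': 0.1, 'joints': array([-1.38959050e+00,  4.91507883e-01,  1.55935796e+00,  1.15269498e-05,
        1.09166933e+00, -1.05612895e-01]), 'qvel': array([-1.06634251e-03, -1.00880977e-03, -1.47963006e-03,  1.22601896e-06,
        1.54231842e-03,  1.11630390e-04]), 'tau': array([ 3.40887877e-03, -6.13622260e+01, -2.58606738e+01,  6.94256555e-02,
        4.69593261e-02, -6.09747030e-05]), 'eef_pos': array([ 176.79612117, -599.27421075,  214.12534986]), 'tcp_rot': array([-3.14065646e+00, -1.09524621e-04,  2.86813353e-01]), 'ft_force': array([-0.56560498, -0.02434608, -0.96812596]), 'moment': array([0.02050561, 0.05686297, 0.00294413]), 'grip_force': 0.0, 'opening': 0.9985746588778089}
```

View pics/top0.png

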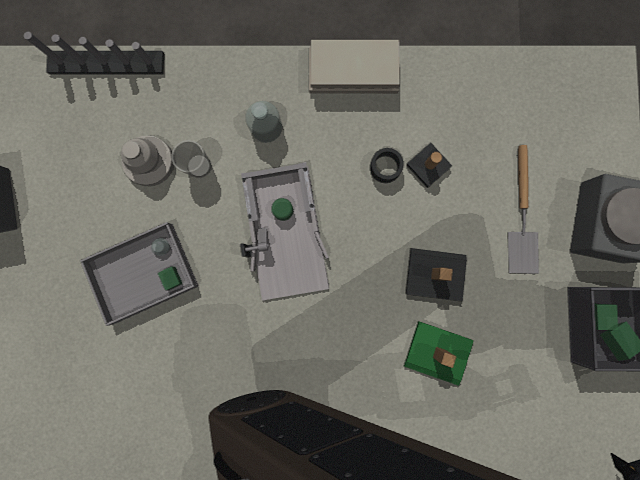

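View pics/side0.png

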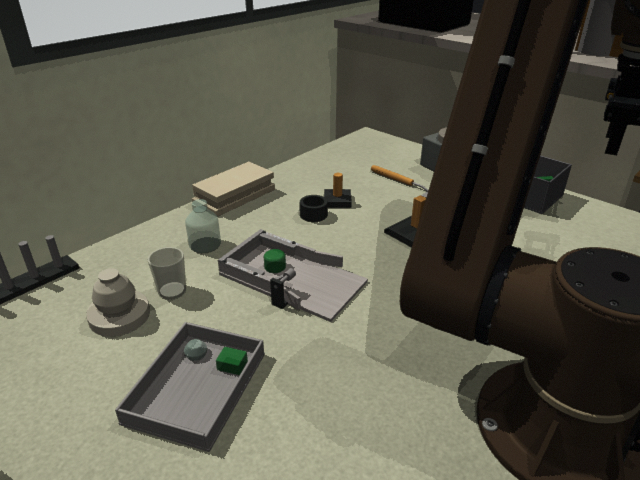

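Top picture: the rack runs from the entrance at about (295,297) to the closed end at (278,170), and the puck is at (283,209). The catch and bracket are at (257,247), and the tray is at (140,273) with its offcuts at right (160,248), (169,278).

There are three plate candidates:
- Dark plate with a post at (437,276).
- Green look-alike at (439,352).
- Small dark plate with a round post at (430,165).

The first fits because it is dark, large and has a square post. I'll confirm it in an enlarged crop.

```bash
python3 - <<'E'
import cv2,numpy as np
a=cv2.imread("pics/top0.png")
r=cv2.resize(a[155:305,230:340],None,fx=4,fy=4,interpolation=cv2.INTER_CUBIC)
p=cv2.resize(a[235:315,398:488],None,fx=4,fy=4,interpolation=cv2.INTER_CUBIC)
t=cv2.resize(a[215:335,75:205],None,fx=2.2,fy=2.2,interpolation=cv2.INTER_CUBIC)
p=cv2.convertScaleAbs(p,alpha=1.8,beta=20)
o=np.zeros((600,800,3),np.uint8);o[:,:440]=r;o[:320,440:]=p;o[330:330+t.shape[0],440:440+t.shape[1]]=t
cv2.imwrite("pics/crop1.png",o)
E
```

```text
(no output)
```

View pics/crop1.png

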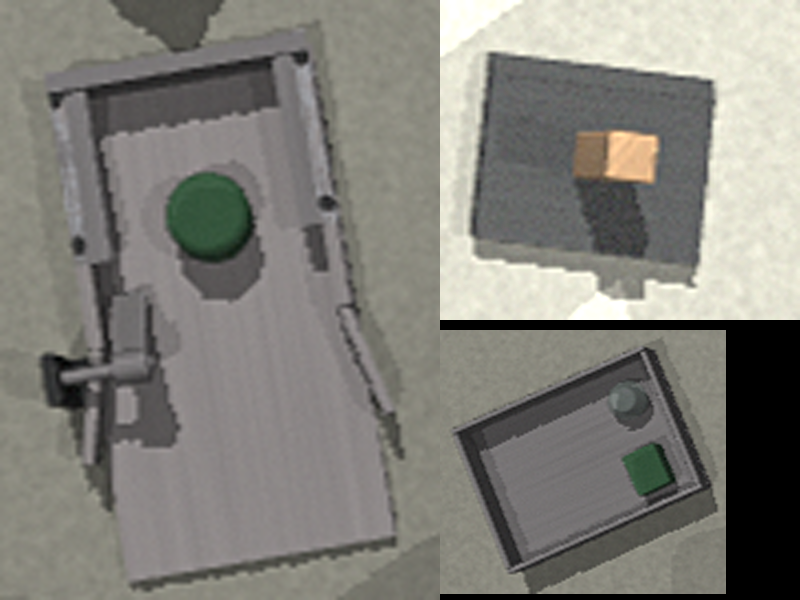

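The dark plate's top face measures about 57 x 47 px, or 120 x 100 mm, and its wooden post is square. A faint bevel line runs along its upper (+x) edge. So it is the plate to load, and its nose points away from the robot. Next I'll measure positions.

```bash
cat > h.py <<'E'
import numpy as np, cv2
from cell import state, read_camera, camera_info
def back(uv,z,info):
    K=np.array(info["K"]);T=np.array(info["cam_to_world"])
    uv=np.atleast_2d(uv).astype(float); z=np.broadcast_to(z,len(uv))
    d=np.c_[uv,np.ones(len(uv))]@np.linalg.inv(K).T@T[:3,:3].T; o=T[:3,3]
    return o+d*((z-o[2])/d[:,2])[:,None]
def proj(P,info):
    K=np.array(info["K"]);T=np.array(info["cam_to_world"])
    c=(np.atleast_2d(P)-T[:3,3])@T[:3,:3]; p=c@K.T; return p[:,:2]/p[:,2:]
E
python3 - <<'E'
from h import *
np.set_printoptions(precision=1,suppress=True)
I=camera_info("top")
g=lambda c:np.array([[398+(x-440)/4,235+y/4] for x,y in c])
r=lambda c:np.array([[230+x/4,155+y/4] for x,y in c])
t=lambda c:np.array([[75+(x-440)/2.2,215+(y-330)/2.2] for x,y in c])
print("plate top z18 (nose z10)",back(g([(488,53),(714,80),(694,264),(472,240)]),[10,10,18,18],I))
print("post top",back(g([(608,131),(658,135),(654,183),(606,180)]),92,I))
print("floor entr",back(r([(132,580),(396,537)]),8,I))
print("stop back corners",back(r([(45,76),(305,28)]),38,I))
print("puck top",back(r([(209,213)]),42,I))
print("tray",back(t([(455,432),(648,348),(710,487),(514,570)]),35,I))
print("lip inner",back(r([(83,92),(108,258),(277,65),(303,226)]),36,I))
E
```

```text
plate top z18 (nose z10) [[ 521.3 -260.2   10. ]
 [ 506.9 -381.5   10. ]
 [ 409.1 -366.    18. ]
 [ 421.4 -248.8   18. ]]
post top [[ 477.7 -303.7   92. ]
 [ 475.8 -328.2   92. ]
 [ 452.3 -325.7   92. ]
 [ 453.7 -302.2   92. ]]
floor entr [[409.7  56.1   8. ]
 [432.9 -85.5   8. ]]
stop back corners [[677.6 102.1  38. ]
 [703.7 -36.5  38. ]]
puck top [[603.3  13.4  42. ]]
tray [[490.9 436.   35. ]
 [572.2 253.1  35. ]
 [439.  189.6  35. ]
 [360.5 373.4  35. ]]
lip inner [[669.4  82.   36. ]
 [580.1  67.3  36. ]
 [684.1 -21.6  36. ]
 [597.3 -35.9  36. ]]
```

Call:
move_arm([
  [[2.1,3.0,0.5],[0,0,4.2],1],
  [[2.1,3.0,0.5],[0,0,4.2],1],
  [[2.1,3.0,0.5],[0,0,4.2],1],
  [[2.1,3.0,0.5],[0,0,4.2],1],
  [[2.1,3.0,0.5],[0,0,4.2],1],
  [[2.1,3.0,0.5],[0,0,4.2],1],
  [[2.1,3.0,0.5],[0,0,4.2],1],
  [[2.1,3.0,0.5],[0,0,4.2],1],
  [[2.1,3.0,0.5],[0,0,4.2],1],
  [[2.1,3.0,0.5],[0,0,4.2],1],
])

```text
t: 1.1
eef_pos: [387.4, -298.1, 264.7]
tcp_rot: [-3.141, -0.0, 1.023]
ft_force: [-0.5, -0.3, 0.2]
opening: 1.005
grip_force: 0.0
```

```bash
python3 - <<'E'
from h import *
np.set_printoptions(precision=1,suppress=True)
s=state();I=camera_info("wrist");print(s["eef_pos"],np.degrees(s["tcp_rot"]),I["K"]);T=np.array(I["cam_to_world"]);print(T)
from scipy.spatial.transform import Rotation as R
r=R.from_euler("xyz",s["tcp_rot"]).as_matrix();print("in tool",r.T@(T[:3,3]-s["eef_pos"]),r.T@T[:3,:3])
P=[464.8,-314.5,18];print(proj(P,I))
cv2.imwrite("pics/w1.png",read_camera("wrist"))
E
```

```text
[ 387.4 -298.1  264.7] [-180.    -0.    58.6] [[382.1   0.  320.6]
 [  0.  382.1 233.2]
 [  0.    0.    1. ]]
[[   0.9   -0.5   -0.1  425.7]
 [  -0.5   -0.8   -0.2 -236.2]
 [  -0.     0.3   -1.   433.1]
 [   0.     0.     0.     1. ]]
in tool [  72.8    0.4 -168.3] [[ 0.  -1.  -0.3]
 [ 1.   0.   0. ]
 [ 0.  -0.3  1. ]]
[[389.4 175.5]]
```

View pics/w1.png

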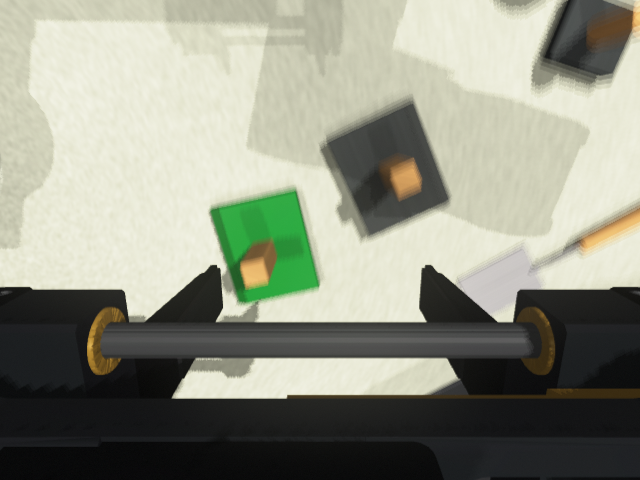

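The plate's post is at (405,178) here, and the plate projects where I predicted. The green look-alike is at (260,245). Next, a view of the rack.

Call:
move_arm([
  [[2.4,3.0,0],[0,0,5.15],1],
  [[2.4,3.0,0],[0,0,5.15],1],
  [[2.4,3.0,0],[0,0,5.15],1],
  [[2.4,3.0,0],[0,0,5.15],1],
  [[2.4,3.0,0],[0,0,5.15],1],
  [[2.4,3.0,0],[0,0,5.15],1],
  [[2.4,3.0,0],[0,0,5.15],1],
  [[2.4,3.0,0],[0,0,5.15],1],
  [[0,0,0],[0,0,0],1],
  [[0,0,0],[0,0,0],1],
])

```text
t: 2.15
eef_pos: [578.7, -59.0, 264.1]
tcp_rot: [-3.141, -0.0, 1.74]
ft_force: [0.2, -0.1, 0.3]
opening: 0.999
grip_force: 0.0
```

```bash
python3 - <<'E'
from h import *
I=camera_info("wrist");a=read_camera("wrist");cv2.imwrite("pics/w2.png",a)
import pickle;pickle.dump(I,open("w2.pkl","wb"))
s=state();print(s["eef_pos"],np.degrees(s["tcp_rot"]))
c=cv2.resize(a[0:300],None,fx=1.25,fy=1.25,interpolation=cv2.INTER_CUBIC); cv2.imwrite("pics/w2c.png",cv2.convertScaleAbs(c,alpha=.9))
E
```

```text
[578.40451912 -59.6438729  264.26326277] [-1.79950010e+02 -9.30528095e-03  9.96032858e+01]
```

View pics/w2c.png

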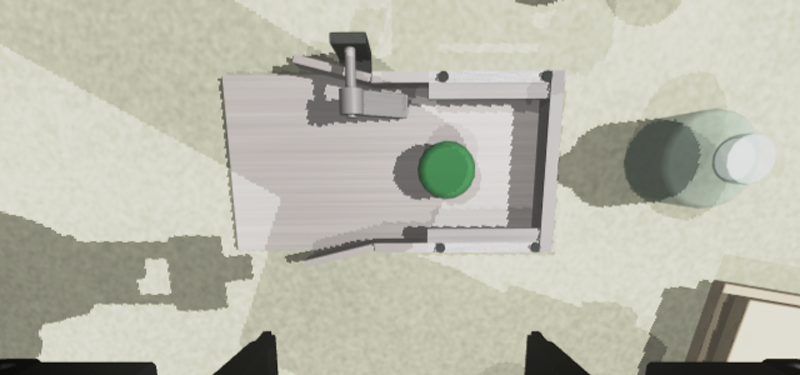

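```bash
python3 - <<'E'
from h import *
import pickle
np.set_printoptions(precision=1,suppress=True)
I=pickle.load(open("w2.pkl","rb"));b=lambda c,z:back(np.array(c)/1.25,z,I)
a=cv2.imread("pics/w2.png")
px=[((224,76),8,(-150,73)),((239,250),8,(-150,-73)),((565,71),38,(123,73)),((552,252),38,(123,-73)),
((429,97),36,(19,50.5)),((550,97),36,(124,50.5)),((427,230),36,(19,-50.5)),((541,230),36,(124,-50.5))]
W=np.array([b([u],z)[0] for u,z,_ in px]);M=np.array([m for *_,m in px],float);print(W)
from scipy.optimize import least_squares
def f(p):
    c,s=np.cos(p[2]),np.sin(p[2]);return (M@np.array([[c,s],[-s,c]])+p[:2]-W[:,:2])
r=least_squares(lambda p:f(p).ravel(),[569,11,.17],loss="soft_l1",f_scale=2);print(r.x,np.degrees(r.x[2]));print(f(r.x))
print("puck",b([(446,170)],42))
E
```

```text
[[411.7  56.6   8. ]
 [435.8 -85.9   8. ]
 [678.2 100.8  38. ]
 [703.3 -36.4  38. ]
 [579.7  65.4  36. ]
 [672.1  81.2  36. ]
 [597.1 -36.2  36. ]
 [690.4 -20.2  36. ]]
[569.4  10.6   0.2] 9.767462347862969
[[-2.6  0.5]
 [-1.9 -0.9]
 [-0.   2.6]
 [-0.3 -4.1]
 [-0.2 -1.8]
 [10.9  0.2]
 [-0.4  0.3]
 [ 9.8  2.1]]
puck [[602.8  13.8  42. ]]
```

Rack: origin ≈ (570.0, 11.2), yaw 9.75°, lengths within about 1 mm of the given sizes. Puck at (602.9, 13.7), which is rack x ≈ 33, y ≈ -3. I'll grasp it along the lane.

Call:
move_arm([
  [[1.2,3.66,-2.5],[0,0,0],0.9],
  [[1.2,3.66,-2.5],[0,0,0],0.9],
  [[0,0,-3.5],[0,0,0],0.9],
  [[0,0,-3.5],[0,0,0],0.9],
  [[0,0,-3.5],[0,0,0],0.9],
  [[0,0,-3.5],[0,0,0],0.9],
  [[0,0,-3.0],[0,0,0],0.9],
  [[0,0,-2.0],[0,0,0],0.9],
  [[0,0,-1.0],[0,0,0],0.9],
  [[0,0,0],[0,0,0],0.9],
])

```text
t: 3.2
eef_pos: [602.2, 12.9, 13.9]
tcp_rot: [-3.14, -0.0, 1.737]
ft_force: [0.4, 0.6, 0.6]
opening: 0.9
grip_force: 0.0
```

Call:
move_arm([
  [[0,0,0],[0,0,0],0],
  [[0,0,0],[0,0,0],0],
  [[0,0,0],[0,0,0],0],
  [[0,0,0],[0,0,0],0],
  [[0,0,0],[0,0,0],0],
  [[0,0,0],[0,0,0],0],
  [[0,0,0],[0,0,0],0],
])

```text
t: 3.9
eef_pos: [603.0, 13.8, 14.9]
tcp_rot: [3.141, 0.0, 1.739]
ft_force: [-0.1, 0.0, 3.2]
opening: 0.474
grip_force: 30.0
```

Call:
move_arm([
  [[0,0,2],[0,0,0],0],
  [[0,0,4.5],[0,0,0],0],
  [[0,0,4],[0,0,0],0],
  [[-1.5,3,0],[0,0,0],0],
  [[-2,4.4,0],[0,0,0],0],
  [[-2,4.4,0],[0,0,0],0],
  [[-2,4.4,0],[0,0,0],0],
  [[-2,4.4,0],[0,0,0],0],
  [[-2,4.4,0],[0,0,0],0],
  [[-2,4.4,0],[0,0,0],0],
])

```text
t: 4.9
eef_pos: [466.6, 309.3, 119.5]
tcp_rot: [-3.141, 0.0, 1.739]
ft_force: [0.6, -0.4, -1.0]
opening: 0.476
grip_force: 30.0
```

Call:
move_arm([
  [[-2,4.7,0],[0,0,0],0],
  [[0,0,0],[0,0,0],0],
  [[0,0,0],[0,0,0],0],
])

```text
t: 5.2
eef_pos: [447.4, 354.5, 119.3]
tcp_rot: [-3.141, 0.0, 1.742]
ft_force: [-0.0, 0.8, -1.5]
opening: 0.475
grip_force: 30.0
```

Call:
move_arm([
  [[0,0,-3],[0,0,0],0],
  [[0,0,-3.5],[0,0,0],0],
  [[0,0,-2.5],[0,0,0],0],
  [[0,0,-1],[0,0,0],0],
  [[0,0,-0.5],[0,0,0],0],
  [[0,0,-0.25],[0,0,0],0],
  [[0,0,0],[0,0,0],0],
  [[0,0,0],[0,0,0],0],
])

```text
t: 6.0
eef_pos: [448.7, 353.9, 13.1]
tcp_rot: [3.14, -0.001, 1.739]
ft_force: [0.2, -0.3, -0.9]
opening: 0.48
grip_force: 30.0
```

Call:
move_arm([
  [[0,0,0],[0,0,0],0.7],
  [[0,0,0],[0,0,0],0.7],
  [[0,0,0],[0,0,0],0.7],
  [[0,0,0],[0,0,0],0.7],
  [[0,0,1],[0,0,0],0.7],
  [[0,0,3],[0,0,0],0.7],
  [[0,0,4],[0,0,0],0.7],
  [[0,0,4],[0,0,0],0.7],
])

```text
t: 6.8
eef_pos: [448.0, 353.6, 134.0]
tcp_rot: [-3.141, 0.0, 1.739]
ft_force: [0.2, 0.3, 0.2]
opening: 0.7
grip_force: 0.0
```

Call:
move_arm([
  [[0,-2,2],[0,0,-0.8],1],
  [[0,-4,2],[0,0,-0.8],1],
  [[0,-4,2],[0,0,-0.8],1],
  [[0,-4,2],[0,0,-0.8],1],
  [[0,-4,2],[0,0,-0.8],1],
  [[0,-4,0],[0,0,-0.8],1],
  [[0,-4,0],[0,0,-0.8],1],
  [[0,-4,0],[0,0,-0.8],1],
  [[0,-4,0],[0,0,-0.8],1],
  [[0,-4,0],[0,0,-0.8],1],
])

```text
t: 7.8
eef_pos: [447.8, -27.8, 233.0]
tcp_rot: [3.141, 0.0, 1.599]
ft_force: [0.3, 0.4, 0.3]
opening: 1.0
grip_force: 0.0
```

Call:
move_arm([
  [[0.7,-4,0],[0,0,-0.8],1],
  [[0,-4,0],[0,0,-0.8],1],
  [[0,-4,0],[0,0,-0.8],1],
  [[0,-4,0],[0,0,-0.8],1],
  [[0,-4,0],[0,0,-0.8],1],
  [[0,-4,0],[0,0,-0.8],1],
  [[0,-4,0],[0,0,-0.8],1],
  [[0,-4,0],[0,0,-0.8],1],
  [[0,-4,0],[0,0,-0.8],1],
  [[0,0,0],[0,0,-0.8],1],
])

```text
t: 8.8
eef_pos: [454.7, -390.1, 232.3]
tcp_rot: [3.141, 0.001, 1.456]
ft_force: [-1.1, 0.9, -0.4]
opening: 0.995
grip_force: 0.0
```

Call:
move_arm([
  [[0,0,0],[0,0,0],1],
  [[0,0,0],[0,0,0],1],
])

```text
t: 9.0
eef_pos: [455.2, -385.4, 232.5]
tcp_rot: [3.142, -0.0, 1.46]
ft_force: [1.4, 0.4, 0.1]
opening: 1.004
grip_force: 0.0
```

```bash
python3 - <<'E'
from h import *
I=camera_info("wrist");a=read_camera("wrist");cv2.imwrite("pics/w3.png",a)
import pickle;pickle.dump(I,open("w3.pkl","wb"))
s=state();print(s["eef_pos"],np.degrees(s["tcp_rot"]))
u=proj([464.8,-314.5,18],I)[0];print(u)
x0=int(np.clip(u[0]-100,0,440));y0=int(np.clip(u[1]-75,0,330));print(x0,y0)
c=cv2.resize(a[y0:y0+150,x0:x0+200],None,fx=3,fy=3,interpolation=cv2.INTER_CUBIC)
t=cv2.resize(read_camera("top")[215:335,75:205],None,fx=1.5,fy=1.5)
o=np.zeros((450,800,3),np.uint8);o[:,:600]=cv2.convertScaleAbs(c,alpha=1.2,beta=10);o[:180,600:795]=t
cv2.imwrite("pics/w3c.png",o)
E
```

```text
[ 455.29856815 -385.23547614  232.61927285] [ 1.79989199e+02 -1.81029586e-06  8.37029258e+01]
[322.09575107 132.12141994]
222 57
```

View pics/w3c.png

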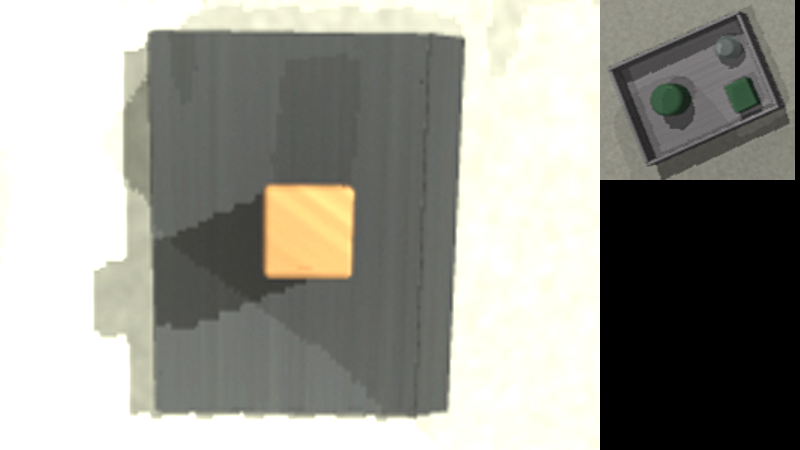

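The puck stands upright in the tray's empty half. The plate's bevel line at crop x ≈ 425 is near the right (+x) edge, so the nose points away from the robot. The post top spans (264–354, 184–278).

```bash
python3 - <<'E'
from h import *
import pickle
np.set_printoptions(precision=1,suppress=True)
I=pickle.load(open("w3.pkl","rb"));b=lambda c,z:back(np.array(c)/3+[222,57],z,I)
P=b([(150,31),(154,412),(447,412),(464,37)],[18,18,10,10]);print(P,P.mean(0))
Q=b([(264,184),(354,184),(353,278),(264,278)],92);print(Q,Q.mean(0))
an=lambda v:np.degrees(np.arctan2(v[1],v[0]))
print(an(P[0]-P[1])-90,an(P[3]-P[2])-90,an(P[2]-P[1]),an(P[3]-P[0]))
print(an(Q[0]-Q[3])-90,an(Q[1]-Q[2])-90,an(Q[1]-Q[0]),an(Q[2]-Q[3]))
E
```

```text
[[ 424.8 -251.5   18. ]
 [ 409.3 -369.5   18. ]
 [ 508.2 -381.7   10. ]
 [ 522.6 -262.9   10. ]] [ 466.2 -316.4   14. ]
[[ 456.4 -303.    92. ]
 [ 479.5 -305.5   92. ]
 [ 476.9 -329.1   92. ]
 [ 453.6 -326.6   92. ]] [ 466.6 -316.    92. ]
-7.513765483108074 -6.903808362056552 -7.0177788480856265 -6.609773023412492
-6.690047054133856 -6.163768694160439 -6.278005971815814 -6.277174300123531
```

Call:
move_arm([
  [[0.57,3.47,-1],[0,0,-0.5],0.9],
  [[0.57,3.47,-3],[0,0,0],0.9],
  [[0,0,-2],[0,0,0],0.9],
  [[0,0,-3.5],[0,0,0],0.9],
  [[0,0,-3.5],[0,0,0],0.9],
  [[0,0,-3.5],[0,0,0],0.9],
  [[0,0,-1.5],[0,0,0],0.9],
  [[0,0,-0.7],[0,0,0],0.9],
  [[0,0,0],[0,0,0],0.9],
])

```text
t: 10.0
eef_pos: [466.7, -316.3, 45.0]
tcp_rot: [-3.141, -0.0, 1.452]
ft_force: [-0.1, 0.2, 0.4]
opening: 0.9
grip_force: 0.0
```

Call:
move_arm([
  [[0,0,0],[0,0,0],0],
  [[0,0,0],[0,0,0],0],
  [[0,0,0],[0,0,0],0],
  [[0,0,0],[0,0,0],0],
  [[0,0,0],[0,0,0],0],
  [[0,0,0],[0,0,0],0],
  [[0,0,0],[0,0,0],0],
  [[0,0,0],[0,0,0],0],
])

```text
t: 10.8
eef_pos: [466.6, -316.9, 45.1]
tcp_rot: [-3.142, -0.0, 1.451]
ft_force: [-0.0, -0.3, 0.1]
opening: 0.283
grip_force: 0.0
```

Call:
move_arm([
  [[0,0,0],[0,0,0],0],
  [[0,0,0],[0,0,0],0],
  [[0,0,1],[0,0,0],0],
  [[0,0,2],[0,0,0],0],
  [[0,0,3],[0,0,0],0],
  [[0,0,3],[0,0,0],0],
  [[0,0,1],[0,0,0],0],
  [[0,0,0],[0,0,0],0],
])

```text
t: 11.6
eef_pos: [467.0, -317.1, 146.3]
tcp_rot: [3.139, 0.001, 1.451]
ft_force: [-0.1, 0.2, -4.3]
opening: 0.251
grip_force: 30.0
```

Call:
move_arm([
  [[0,2,0],[0,0,1.6],0],
  [[0,3.5,0],[0,0,1.9],0],
  [[0,3.5,0],[0,0,1.9],0],
  [[0,3.5,0],[0,0,1.9],0],
  [[0,3.5,0],[0,0,1.9],0],
  [[0,3.5,0],[0,0,1.9],0],
  [[0,3.5,0],[0,0,1.9],0],
  [[0,3.5,0],[0,0,1.9],0],
  [[-0.16,3,0],[0,0,1.7],0],
  [[0,1.4,0],[0,0,0],0],
])

```text
t: 12.6
eef_pos: [463.5, -5.3, 143.9]
tcp_rot: [-3.139, -0.001, 1.744]
ft_force: [0.0, -0.5, -3.6]
opening: 0.254
grip_force: 30.0
```

Call:
move_arm([
  [[0,0,0],[0,0,0],0],
  [[0,0,0],[0,0,0],0],
])

```text
t: 12.8
eef_pos: [464.9, -8.0, 144.6]
tcp_rot: [-3.141, -0.0, 1.741]
ft_force: [0.4, -1.1, -3.0]
opening: 0.249
grip_force: 30.0
```

```bash
python3 - <<'E'
from h import *
np.set_printoptions(precision=1,suppress=True)
s=state();print(s["eef_pos"],np.degrees(s["tcp_rot"]))
I=camera_info("top");a=read_camera("top");cv2.imwrite("pics/t2.png",a)
W=camera_info("wrist");w=read_camera("wrist");cv2.imwrite("pics/w4.png",w)
import pickle;pickle.dump(W,open("w4.pkl","wb"))
o=np.zeros((600,800,3),np.uint8)
o[:,:400]=cv2.resize(a[165:315,235:335],(400,600),interpolation=cv2.INTER_CUBIC)
o[:300,400:]=cv2.resize(w[0:300],(400,300)) if 0 else cv2.resize(w,(400,300),interpolation=cv2.INTER_AREA)
b=read_camera("side"); cv2.imwrite("pics/s2.png",b)
o[300:,400:]=cv2.resize(b[200:350,180:380],(400,300),interpolation=cv2.INTER_CUBIC)
cv2.imwrite("pics/c4.png",o)
E
```

```text
[464.9  -8.  144.6] [-180.    -0.    99.8]
```

View pics/c4.png

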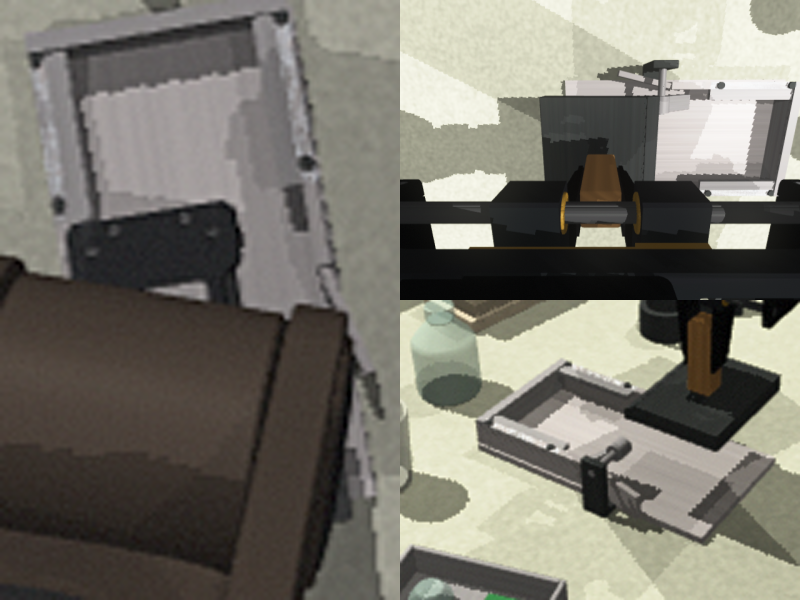

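The puck is out and the plate is held level. Its +y edge runs at wrist rows ≈ 155, parallel to the tool. I'll measure the plate's lateral offset precisely.

```bash
python3 - <<'E'
from h import *
import pickle
np.set_printoptions(precision=2,suppress=True)
I=pickle.load(open("w4.pkl","rb"));g=cv2.cvtColor(cv2.imread("pics/w4.png"),cv2.COLOR_BGR2GRAY).astype(float)
cols=np.arange(235,385,5);rows=[]
for c in cols:
    d=np.diff(cv2.GaussianBlur(g,(3,3),0)[130:185,c]);rows.append(130.5+np.argmin(d))
rows=np.array(rows);P=back(np.c_[cols,rows],117.5,I)
th=np.radians(9.75);R=np.array([[np.cos(th),np.sin(th)],[-np.sin(th),np.cos(th)]])
q=(P[:,:2]-[570,11.2])@R.T
k=abs(q[:,1]-np.median(q[:,1]))<3;print(k.sum(),np.polyfit(q[k,0],q[k,1],1),np.median(q[k,1]),q[::6])
print((state()["eef_pos"][:2]-[570,11.2])@R.T)
# tail/nose edges at row 190
r=g[185];d=np.diff(r);print([ (i,int(d[i])) for i in np.where(abs(d)>25)[0]])
E
```

```text
30 [-0.01 59.67] 60.46309378702202 [[-149.36   60.46]
 [-134.31   60.46]
 [-119.27   59.97]
 [-104.21   59.98]
 [ -89.16   59.98]]
[-106.81   -1.87]
[(np.int64(27), 48), (np.int64(156), -37), (np.int64(159), -33), (np.int64(205), -37), (np.int64(224), -30), (np.int64(413), 136), (np.int64(566), -69), (np.int64(593), -42), (np.int64(622), 128)]
```

Plate's +y edge is at rack y ≈ 60.0, so it is centred within about 0.5 mm. Its nose is at x ≈ -57, clear of the axle. Lowering it now.

Call:
move_arm([
  [[0,0,-1.5],[0,0,0.3],0],
  [[0,0,-3],[0,0,0],0],
  [[0,0,-2.5],[0,0,0],0],
  [[0,0,-1.2],[0,0,0],0],
  [[0,0,-0.6],[0,0,0],0],
  [[0,0,-0.2],[0,0,0],0],
  [[0,0,-0.1],[0,0,0],0],
  [[0,0,0],[0,0,0],0],
])

```text
t: 13.75
eef_pos: [465.4, -8.1, 54.7]
tcp_rot: [3.141, 0.0, 1.746]
ft_force: [-0.0, 1.2, -3.9]
opening: 0.25
grip_force: 30.0
```

Call:
move_arm([
  [[0,0,-0.1],[0,0,0],0],
  [[0,0,-0.05],[0,0,0],0],
  [[0,0,0],[0,0,0],0],
])

```text
t: 14.05
eef_pos: [465.3, -7.9, 53.1]
tcp_rot: [3.141, 0.0, 1.746]
ft_force: [0.5, -0.7, 3.0]
opening: 0.254
grip_force: 30.0
```

Call:
move_arm([
  [[0.985,0.169,0],[0,0,0],0],
  [[0.985,0.169,0],[0,0,0],0],
  [[0.985,0.169,0],[0,0,0],0],
  [[0.985,0.169,0],[0,0,0],0],
  [[0.985,0.169,0],[0,0,0],0],
  [[0,0,0],[0,0,0],0],
])

```text
t: 14.65
eef_pos: [515.7, 0.8, 53.1]
tcp_rot: [3.14, 0.0, 1.746]
ft_force: [1.4, 1.5, 7.4]
opening: 0.253
grip_force: 30.0
```

Call:
move_arm([
  [[0.985,0.169,0],[0,0,0],0],
  [[0.985,0.169,0],[0,0,0],0],
  [[0.985,0.169,0],[0,0,0],0],
  [[0,0,0],[0,0,0],0],
])

```text
t: 15.05
eef_pos: [545.0, 5.8, 53.1]
tcp_rot: [3.14, 0.0, 1.746]
ft_force: [1.5, 1.2, 6.6]
opening: 0.252
grip_force: 30.0
```

No side force; the nose is in the straight lane and under the catch. Continuing.

Call:
move_arm([
  [[0.985,0.169,0],[0,0,0],0],
  [[0.985,0.169,0],[0,0,0],0],
  [[0.985,0.169,0],[0,0,0],0],
  [[0.985,0.169,0],[0,0,0],0],
  [[0,0,0],[0,0,0],0],
])

```text
t: 15.55
eef_pos: [584.2, 12.5, 53.1]
tcp_rot: [3.14, 0.0, 1.746]
ft_force: [1.7, 0.4, 6.8]
opening: 0.251
grip_force: 30.0
```

Call:
move_arm([
  [[0.985,0.169,0],[0,0,0],0],
  [[0.985,0.169,0],[0,0,0],0],
  [[0.985,0.169,0],[0,0,0],0],
  [[0.7,0.12,0],[0,0,0],0],
  [[0,0,0],[0,0,0],0],
])

```text
t: 16.05
eef_pos: [620.3, 18.7, 53.0]
tcp_rot: [3.141, 0.0, 1.746]
ft_force: [0.1, -0.1, 6.8]
opening: 0.247
grip_force: 30.0
```

Call:
move_arm([
  [[0.3,0.05,0],[0,0,0],0],
  [[0.3,0.05,0],[0,0,0],0],
  [[0.2,0.034,0],[0,0,0],0],
  [[0.1,0.017,0],[0,0,0],0],
  [[0,0,0],[0,0,0],0],
])

```text
t: 16.55
eef_pos: [628.3, 20.1, 53.0]
tcp_rot: [-3.141, 0.0, 1.746]
ft_force: [-5.2, -0.4, 7.7]
opening: 0.253
grip_force: 30.0
```

Call:
move_arm([
  [[0.1,0.017,0],[0,0,0],0],
  [[0.1,0.017,0],[0,0,0],0],
  [[0,0,0],[0,0,0],0],
])

```text
t: 16.85
eef_pos: [629.9, 20.4, 53.0]
tcp_rot: [-3.141, -0.0, 1.746]
ft_force: [-7.5, -2.1, 9.3]
opening: 0.251
grip_force: 30.0
```

Call:
move_arm([
  [[0.1,0.017,0],[0,0,0],0],
  [[0.1,0.017,0],[0,0,0],0],
  [[0,0,0],[0,0,0],0],
])

```text
t: 17.15
eef_pos: [631.6, 20.8, 53.1]
tcp_rot: [-3.14, -0.0, 1.746]
ft_force: [-8.8, -0.8, 10.9]
opening: 0.254
grip_force: 30.0
```

```bash
python3 - <<'E'
from h import *
w=read_camera("wrist");b=read_camera("side")
o=np.zeros((600,800,3),np.uint8)
o[:300]=cv2.resize(w[70:220,60:460],(800,300),interpolation=cv2.INTER_CUBIC)
o[300:,:600]=cv2.resize(b[230:320,210:390],(600,300),interpolation=cv2.INTER_CUBIC)
cv2.imwrite("pics/c5.png",o);print(state()["eef_pos"],state()["ft_force"])
E
```

```text
[631.62775462  20.74306784  53.05747389] [-8.06608112 -2.38757805 11.24578515]
```

View pics/c5.png

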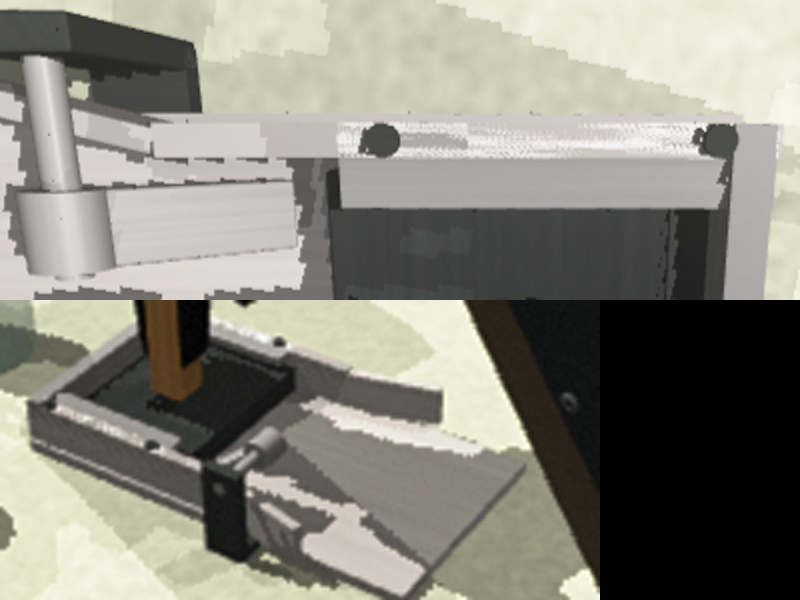

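The catch arm now ends at crop (297,215), left of the plate's tail at about (330,250), with a gap between them. I'll release and retract straight up, then check the catch against its modelled fully-down pose.

Call:
move_arm([
  [[0,0,0],[0,0,0],0.6],
  [[0,0,0],[0,0,0],0.6],
  [[0,0,0],[0,0,0],0.6],
  [[0,0,0],[0,0,0],0.6],
  [[0,0,0],[0,0,0],0.6],
])

```text
t: 17.75
eef_pos: [632.8, 20.9, 52.5]
tcp_rot: [3.141, -0.0, 1.746]
ft_force: [0.3, -1.8, 0.4]
opening: 0.583
grip_force: 0.0
```

Call:
move_arm([
  [[0,0,1],[0,0,0],0.6],
  [[0,0,3],[0,0,0],0.6],
  [[0,0,4],[0,0,0],0.6],
  [[0,0,4],[0,0,0],0.6],
  [[0,-2,4],[0,0,0],0.6],
  [[0,-3,3],[0,0,0],0.6],
  [[0,-3,2],[0,0,0],0.6],
  [[0,0,0],[0,0,0],0.6],
  [[0,0,0],[0,0,0],0.6],
  [[0,0,0],[0,0,0],0.6],
])

```text
t: 18.75
eef_pos: [632.4, -58.3, 261.9]
tcp_rot: [-3.14, -0.001, 1.746]
ft_force: [-0.2, -0.3, -0.5]
opening: 0.6
grip_force: 0.0
```

```bash
python3 - <<'E'
from h import *
np.set_printoptions(precision=1,suppress=True)
I=camera_info("wrist");w=read_camera("wrist")
th=np.radians(9.75);c,s=np.cos(th),np.sin(th)
W=lambda p:np.array([570+c*p[0]-s*p[1],11.2+s*p[0]+c*p[1],p[2]])
x0,y0=170,90
def catch(a):
    e=np.radians(40)-a; d=np.array([np.cos(e),0,-np.sin(e)]); n=np.array([-np.sin(e),0,-np.cos(e)])
    tip0=np.array([-2,0,13]); ax=np.array([-40,0,50]); e0=np.radians(40)
    l=(tip0-ax)@[np.cos(e0),0,-np.sin(e0)]; k=(tip0-ax)@[-np.sin(e0),0,-np.cos(e0)]
    low=ax+l*d+k*n; up=low-8*n
    return [W(q+[0,y,0]) for q in(low,up) for y in(38,56)]
o=cv2.resize(w[y0:y0+150,x0:x0+200],(800,600),interpolation=cv2.INTER_CUBIC)
for a,col in((0,(0,0,255)),(.3,(255,0,0))):
    for u in proj(np.array(catch(a)),I): cv2.circle(o,tuple(int(v) for v in (u-[x0,y0])*4),4,col,1)
T=proj(np.array([W((x,y,26)) for x in(3,9,13) for y in(0,)]),I);print((T-[x0,y0])*4)
print(state()["eef_pos"],state()["opening"]);cv2.imwrite("pics/c6.png",o);cv2.imwrite("pics/w6.png",w)
E
```

```text
[[420.5 136.4]
 [444.  136.6]
 [459.8 136.7]]
[632.4 -58.1 261.8] 0.6006147078202736
```

View pics/c6.png

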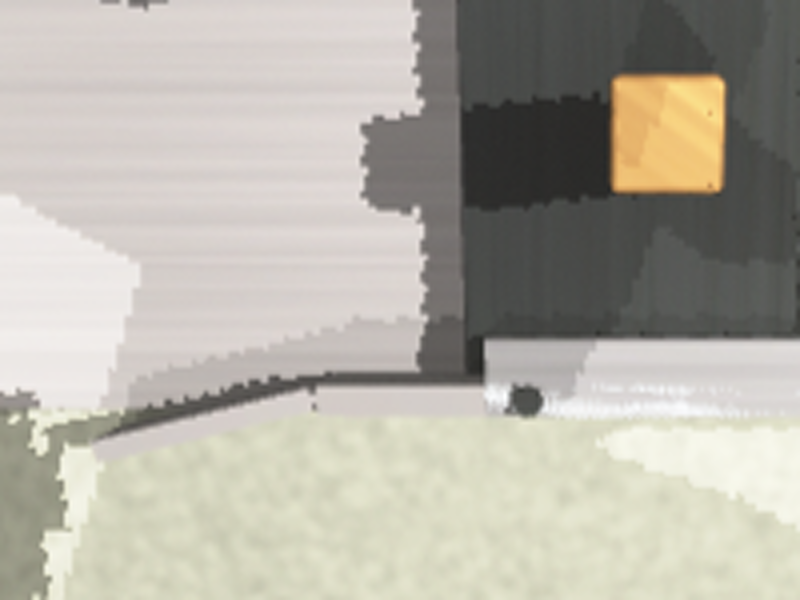

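The plate's tail is at crop x ≈ 460, which is rack x ≈ 13, so it is fully home. The catch lies above this crop, so I'll use the last picture for it.

```bash
python3 - <<'E'
from h import *
I=camera_info("wrist");w=cv2.imread("pics/w6.png")
th=np.radians(9.75);c,s=np.cos(th),np.sin(th)
W=lambda p:np.array([570+c*p[0]-s*p[1],11.2+s*p[0]+c*p[1],p[2]])
def catch(a):
    ax=np.array([-40,0,50.]);v=np.array([38,0,-37.]);t0=np.radians(40)
    n0=np.array([np.sin(t0),0,np.cos(t0)])*8
    r=lambda v:np.array([v[0]*np.cos(a)-v[2]*np.sin(a),0,v[0]*np.sin(a)+v[2]*np.cos(a)])
    return np.array([W(ax+r(q)+[0,y,0]) for q in(v,v+n0) for y in(38,56)])
x0,y0=190,20
o=cv2.resize(w[y0:y0+100,x0:x0+133],(798,600),interpolation=cv2.INTER_CUBIC)
for a,col in((0,(0,0,255)),(.3,(255,0,0))):
    for u in proj(catch(a),I): cv2.circle(o,tuple(int(v) for v in (u-[x0,y0])*6),5,col,1)
cv2.imwrite("pics/c7.png",o)
E
```

```text
(no output)
```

View pics/c7.png

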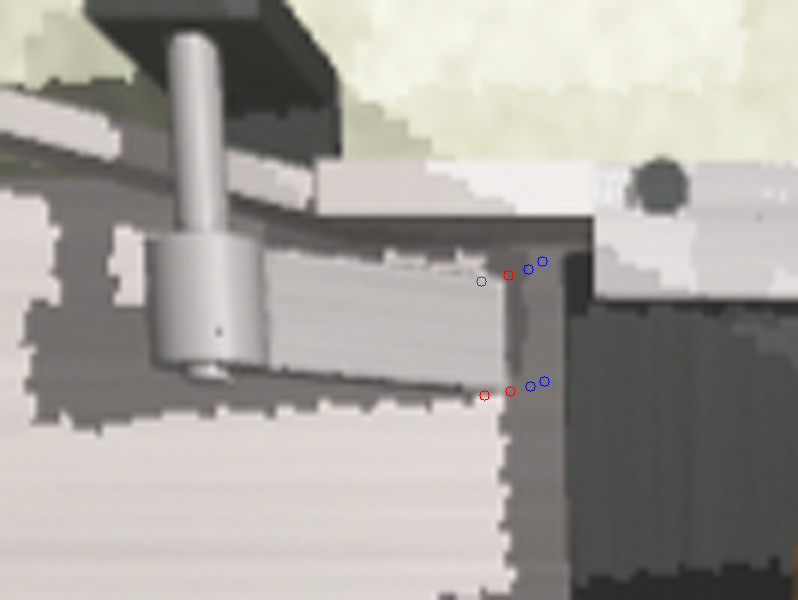

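The catch tip's upper edge at (506,270)–(508,392) matches the red fully-down prediction. The blue marks (0.3 rad) lie clearly further on. The plate's tail, at x ≈ 567, is behind the catch. Handing in.

```bash
python3 -c "
from cell import env
print(env.job_done())"
```

```text
the job is handed in; nothing more can be done
None
```

The job is handed in: the puck stands in the tray's empty half, the large graphite plate is fully home in the rack with the catch down behind it, and the gripper has let go and is clear, after about 19 s of the 69 s allowed.

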